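Press the cooker's safety valve cap home with the locking clamp

ROBOT

A 6-joint arm with a two-finger parallel gripper is mounted at the origin on the work surface. World frame = base frame: x ahead of the robot, y to its left, z up, the work surface at z = 0. Lengths are in mm, angles in rad, forces in N, time in s.
With the tool pointing down it reaches from about 350 to 875 mm from the base axis. Payload 4.2 kg.
Tool frame: the origin (TCP) lies between the finger pads; the fingertips stand 11 mm ahead of it and the grasp point (between the pads) lies 8 mm behind it; z points along the fingers, y is the direction in which the jaws open and shut (so a half turn about z gives the same grasp; the last joint's range is limited). The gripper opens to 85 mm and grips with 20 to 120 N. Pads are 22 mm wide; open, the fingers measure 114 mm over their backs; the gripper's body (76 mm by 85 mm) begins 54 mm behind the grasp point. The pads swing forward as they close: fully open they stand 13 mm farther back than shut.
Start: joints at [-0.896, 0.385, 0.008, 0, -1.194, -0.259], TCP at [252.464, -571.718, 242.312] pointing down, gripper open.
Joint ranges: [-3.14, 3.14], [-1.21, 2.06], [-1.07, 1.41], [-3.16, 2.05], [-2.99, -0.16], [-3.1, 3.1]. Speed limits (rad/s): [2.79, 2.79, 3.14, 3.14, 3.14, 3.14].

INTERFACE

Orientations are given as a unit quaternion [x, y, z, w].
In Python, from bench import * gives the robot as it stands.
- The arm moves only by the tool servo_tool, never from a script. Its argument "rows" is a list of rows, each a list of 7 numbers: the opening, from 0 (shut) to 1 (fully open), then the shift along the tool's x, y, z in cm, then the turn, a rotation vector about the tool's x, y, z in degrees. A call has 1 to 12 rows; each row shifts and turns the commanded pose from where the row before left it, along the tool's axes as they then stand; what a row does not reach is not made up. A row lasts 1/10 s, in which the tool goes at most 50 mm and 8.59 degrees, less where a joint would pass 70% of its speed; a pose out of reach is approached as far as the arm can. A call is refused whole if a number of a shift passes 5 or a number of a turn 8.59, either way. A call with a gripper value outside its range is refused whole. The fingers move at their own pace and stop on an object; the grip force is fixed at half the most. Time passes only in rows, so rows that do not move let the fingers close. It gives the time, the measured TCP pose, the force and the opening at its end, in the units of the state.
- read_state(): the state, without advancing time (a new reading comes with each control period).
- get_image(name): name is "scene" or "top"; returns a dict with "image" (480x640x3 uint8, red, green, blue), "mtx" (3x3 intrinsics, pixels), "extrinsics" (4x4, takes a point from camera to world coordinates). Camera axes: x right, y up, looking along -z (the intrinsics and any distortion apply to the point x, -y, -z); pixel columns grow to the right and rows downward; lengths in mm; the calibration is good to about 2 mm. A picture is of the moment at which its call begins. There is no depth.
- job_done(): hands the job in, once; it reports no verdict.
The state is a dict: "clock": time; "joints": joint angles; "joint_vel": joint speeds; "joint_efforts": joint torques, N m; "position": TCP position; "ee_rot": TCP orientation; "contact_force": force on the tool from outside, world axes, zero at the start; "wrist_torque": the same for the moment, N m; "gripper_width": finger opening in mm.
Only numpy, scipy, OpenCV 4.12 (cv2) and the standard library are available. Lean on these libraries where they do the work, as an engineer would, in place of code of your own. Each camera call takes 0.05 s, during which the arm holds its last target. There are 200 camera calls.

TASK

The red safety valve cap stands proud of the pressure cooker lid that lies under the locking clamp. Squeeze the clamp's upper handle down towards its fixed lower handle until it snaps over centre and stays locked by itself with your hand off it, so that the jaw presses the cap home; then pull the orange-knobbed release lever towards the handle end until the clamp springs open, and let go. Feel for the snap and never force the handle once it stops, do not push the cap by hand, and leave the other things on the counter where they are.

Things in the scene. Friction and masses are not known exactly. Their poses are not given: they have to be found in the camera images.
- clamp: Steel locking pliers on a fixed board (460 x 250 x 12 mm), the 200 mm cooker lid fixed in a cradle at the jaw end. Origin: on the counter under the handle pivot. x runs from the handles to the jaws (away from the robot, give or take the yaw), z up. The pivot, a pin along y, is 100 mm above the origin; steel cheeks beside it reach 142 mm. The rigid lower handle runs along -x, 34 to 52 mm high.
- handle: Upper, moving handle: straight, black rubber grip 22 mm wide, 18 mm thick, its end 152 mm from the pivot. Origin: on the pivot. It starts raised 0.35 to 0.91 rad above level and swings down about the pivot to go over centre; then it goes 4 mm more, nearly by itself, on to a firm stop and stays locked. Hand forces over 20 N on it damage it. Unlocked, it springs up by itself.
- handle_pad (a point): Where to press: top face of the upper handle's grip, 125 mm from the pivot. Resistance felt here grows to 7 to 13 N, fades to nothing towards the over-centre point, and comes back at the stop at 2 to 4 N per mm. The clamp's setting, which cannot be seen, puts that point anywhere from 0.11 rad below level to 0.17 rad above it (the pad then about 95 to 130 mm above the counter).
- jaw_pad (a point): Middle of the underside of the black pad on the upper jaw, which swings with the handle: about 11 mm above the cap when open (105 mm above the counter), on the cap when closed (88 mm above the counter when locked).
- cap_top (a point): Middle of the top of the red safety valve cap, 22 mm across, on the lid 145 mm from the pivot along x. It slides stiffly straight down 6 mm: its top is 94 mm above the counter at the start and 88 mm when home.
- release: Release lever: upright 8 mm rod, knob on top, at the tail of the lower handle. Origin: its pivot pin (along y), 190 mm from the clamp's origin along -x, 60 mm high. It starts upright; pulling the knob along the clamp's -x tips it and its inner arm lifts the locked handle past centre. This takes 0.05 to 0.45 rad and 2 to 6 N at the knob; stop at 0.6 rad. A light spring returns it.
- release_knob (a point): Centre of the orange ball knob, 18 mm across, on top of the release lever, 65 mm above the lever's pivot; it can be pinched from above across the clamp's y.
- cap: The red cap as a body; origin at the centre of its underside, 10 mm below its top.
- weight_c (a point): Bystander: steel whistle weight, 26 mm across, 38 mm high, on the board to the left of the cheeks; the point is half-way up.
- spare_cap_c (a point): Bystander: spare red cap, 28 mm across, 16 mm high, on the board to the right of the cheeks; the point is half-way up.
- jar: Bystander: closed glass jar with steel lid, 64 mm across, 85 mm high; origin at its foot.
- tumbler: Bystander: steel tumbler, 70 mm across, 100 mm high; origin at its foot.
- bowl: Bystander: steel bowl, 120 mm across, 45 mm high; origin at its foot.
- masala_tin: Bystander: masala tin, 72 mm across, 100 mm high; origin at its foot.

How it is judged:
By the outcome, as a careful person would: the job done as asked, in the order asked, and still so for the second after the job is handed in, with the robot touching nothing.
It also fails if it takes over 61 s, if anything falls off the work surface, if the arm or the gripper's body presses on something with over 40 N, if the wrist force passes 120 N, or if a joint passes its speed limit or range.

## Working session

There is one attempt and no reset: what is moved stays moved. The work goes in short steps, Python scripts to look and compute and a tool call to move; the robot and the scene stay as the last step left them, time stands still between calls to the robot, and variables do not carry over. Pictures are saved under pics/ and viewed, about 8 in all and at most 12, crops included, and the job is handed in when it is done.

Besides the shell and the picture viewer there is one more tool, called after "Request:" by a JSON object that holds its "name" and its "arguments", one argument or row to a line. servo_tool: Moves the arm, as the interface text tells. Its arguments: {"type":"object","properties":{"rows":{"type":"array","items":{"type":"array","items":{"type":"number"}}}},"required":["rows"]}

```bash
mkdir -p pics; ls; cat > h.py <<'E'
from bench import *
import numpy as np, cv2
def snap(n,f):
    d=get_image(n); cv2.imwrite(f,cv2.cvtColor(d["image"],cv2.COLOR_RGB2BGR)); np.savez(f+'.npz',m=d["mtx"],e=d["extrinsics"]); 
def ray(f,u,v):
    d=np.load(f+'.npz'); K=d['m'];E=d['e']
    x=(u-K[0,2])/K[0,0]; y=(v-K[1,2])/K[1,1]
    r=E[:3,:3]@np.array([x,-y,-1.]); return E[:3,3],r
def atz(f,u,v,z):
    o,r=ray(f,u,v); return o+r*(z-o[2])/r[2]
def proj(f,p):
    d=np.load(f+'.npz'); K=d['m'];E=d['e']
    q=E[:3,:3].T@(np.array(p)-E[:3,3]); return K[0,0]*q[0]/-q[2]+K[0,2], -K[1,1]*q[1]/-q[2]*1+K[1,2]
E
python3 - <<'E'
from h import *
s=read_state();print(s)
snap('top','pics/t1.png');snap('scene','pics/s1.png')
d=np.load('pics/t1.png.npz');print(d['m'],d['e']);d=np.load('pics/s1.png.npz');print(d['e'])
print(get_image('top').keys())
E
```

```text
pics
{'clock': 0.0, 'joints': array([-8.96390656e-01,  3.85566030e-01,  6.62390832e-03, -4.81642270e-04,
       -1.19397952e+00, -2.58575472e-01]), 'joint_vel': array([ 2.07614183e-04,  7.16268438e-05, -7.95075906e-04, -2.73364913e-04,
        1.84568649e-03, -1.07469416e-03]), 'joint_efforts': array([-1.01086483e-03, -3.92289627e+01,  1.88403511e+01,  4.18618441e+00,
       -4.70101790e-03, -4.05964244e-06]), 'position': array([ 252.24678527, -571.23170992,  241.21765134]), 'ee_rot': array([-2.06333291e-01,  9.78481167e-01,  1.04978580e-03, -2.78020954e-04]), 'contact_force': array([-0.27520188, -0.21254976, -0.39361764]), 'wrist_torque': array([-0.03246621, -0.00511972, -0.00953233]), 'gripper_width': 85.37380417011168}
[[440.31657993   0.         317.08026929]
 [  0.         440.31657993 242.06043659]
 [  0.           0.           1.        ]] [[-1.09759794e-01  9.68933454e-01 -2.21632011e-01  3.17966618e+02]
 [-9.93936244e-01 -1.08474142e-01  1.80028691e-02  9.90357453e+00]
 [-6.59776009e-03  2.22264080e-01  9.74964178e-01  1.30910773e+03]
 [ 0.00000000e+00  0.00000000e+00  0.00000000e+00  1.00000000e+00]]
[[ 7.26915034e-01 -3.86952567e-01  5.67329044e-01  1.26043348e+03]
 [ 6.86561629e-01  3.91346821e-01 -6.12764878e-01 -7.48307469e+02]
 [ 1.50885253e-02  8.34934355e-01  5.50142672e-01  7.99617848e+02]
 [ 0.00000000e+00  0.00000000e+00  0.00000000e+00  1.00000000e+00]]
dict_keys(['image', 'mtx', 'extrinsics'])
```

View pics/t1.png

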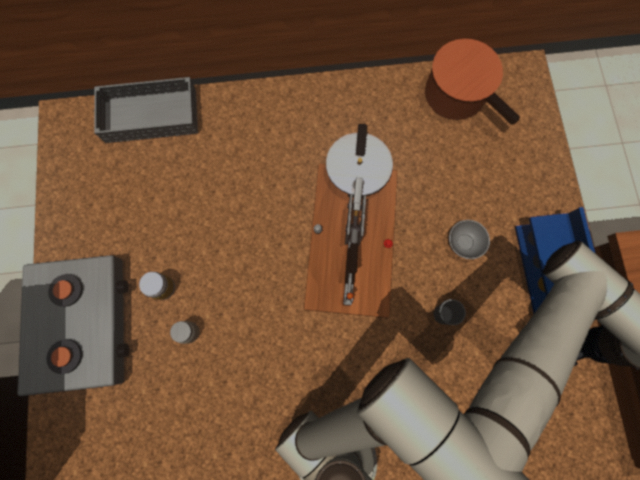

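View pics/s1.png

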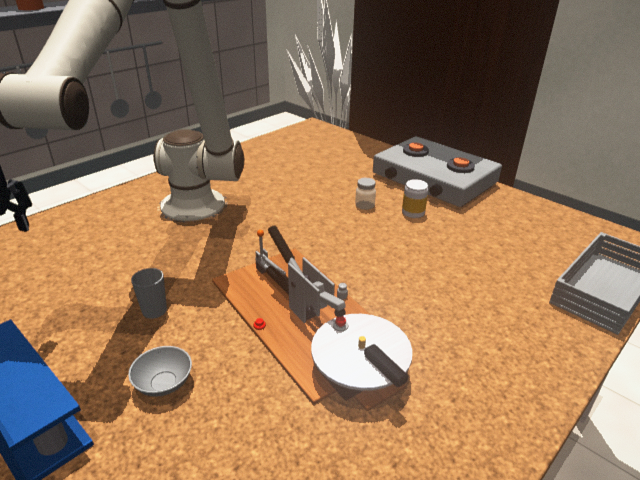

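The top view shows the board around (350,235), with the knob near (350,295). The scene view shows the knob at (261,233) and the handle raised at (280,243). Next I'll enlarge both.

```bash
python3 - <<'E'
import cv2,numpy as np
a=cv2.imread('pics/t1.png')[120:320,300:400]; b=cv2.imread('pics/s1.png')[215:365,210:360]
a=cv2.resize(a,None,fx=3,fy=3,interpolation=2); b=cv2.resize(b,(480,480),interpolation=2)
c=np.zeros((600,780,3),np.uint8); c[:,:300]=a; c[:480,300:]=b; cv2.imwrite('pics/c1.png',c)
E
```

```text
(no output)
```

View pics/c1.png

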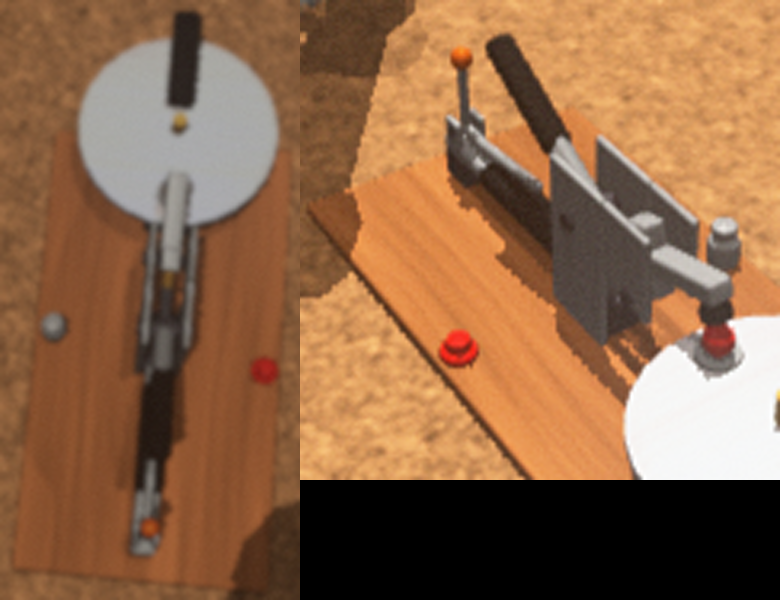

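```bash
python3 - <<'E'
from h import *
T='pics/t1.png';S='pics/s1.png'
k=atz(T,350,295.7,125);print('knob top',k, 'scene',atz(S,260.3,232.8,125),'proj',proj(S,k))
c=lambda u,v,z:atz(T,300+u/3,120+v/3,z)
for a,b in (((15,570),(52,140)),((268,585),(290,150))):
    p,q=c(*a,12),c(*b,12);print(p,q,np.arctan2(q[1]-p[1],q[0]-p[0]))
print('wt',c(53,325,45),'sp',c(264,370,25))
# handle direction grip at raised
for yaw in np.arange(-.2,.2,.05):
    x=np.array([np.cos(yaw),np.sin(yaw),0]); o=k+190*x
    cap=o+145*x; cap[2]=94; print(yaw,o,proj(S,cap),proj(T,cap))
E
```

```text
knob top [430.63323906 -83.52136148 125.        ] scene [434.02568543 -82.25854562 125.        ] proj (np.float64(259.00916500181177), np.float64(232.47533462293686))
[414.55411207  43.32939013  12.        ] [854.40830059 -41.52569178  12.        ] -0.19057521052101878
[ 373.18087208 -199.00880759   12.        ] [ 815.35019666 -287.40652005   12.        ] -0.1973169417366297
wt [646.63655246 -19.74976681  45.        ] sp [ 582.43833124 -223.8357391    25.        ]
-0.2 [ 616.84588885 -121.26853433  125.        ] (np.float64(339.77632230288333), np.float64(318.02273183347853)) (np.float64(357.71795331467547), np.float64(182.25740847871955))
-0.15000000000000002 [ 618.49974387 -111.91460665  125.        ] (np.float64(346.12013319435164), np.float64(314.8227595392126)) (np.float64(351.983132495071), np.float64(181.91870410066593))
-0.10000000000000003 [ 619.68403047 -102.48971064  125.        ] (np.float64(352.1002710172719), np.float64(311.46020637168465)) (np.float64(346.2441709314119), np.float64(181.85080205071864))
-0.050000000000000044 [620.39578854 -93.01740364 125.        ] (np.
[... 182 characters left out ...]
   ] (np.float64(362.9140878417585), np.float64(304.31726741947455)) (np.float64(334.80123052807755), np.float64(182.52711085372346))
0.04999999999999993 [620.39578854 -74.02531931 125.        ] (np.float64(367.7269178466055), np.float64(300.571759634496)) (np.float64(329.12090393406106), np.float64(183.2700700582664))
0.09999999999999992 [619.68403047 -64.55301231 125.        ] (np.float64(372.13418186514315), np.float64(296.7331304654341)) (np.float64(323.48372431293785), np.float64(184.28132787989585))
0.1499999999999999 [618.49974387 -55.12811631 125.        ] (np.float64(376.13184203895537), np.float64(292.81810168152845)) (np.float64(317.90142950147066), np.float64(185.55915169184115))
```

```bash
cat >> h.py <<'E'
yaw=-.195; X=np.array([np.cos(yaw),np.sin(yaw),0]);Y=np.array([-X[1],X[0],0]);Z=np.array([0,0,1.]);O=np.array([432,-83,0])+190*X
def W(x,y,z): return O+x*X+y*Y+z*Z
def H(t,r,h): return W(-r*np.cos(t)-h*np.sin(t)*-1*-1 if 0 else -r*np.cos(t)+h*np.sin(t),0,100+r*np.sin(t)+h*np.cos(t))
E
python3 - <<'E'
from h import *
print(O)
from scipy.spatial.transform import Rotation as R
for t in np.arange(.35,.95,.1): print(round(t,2),proj('pics/s1.png',H(t,152,0)),proj('pics/t1.png',H(t,152,0)),H(t,125,9))
print('meas scene tip 272 229; top 350,%f'%(120+490/3))
s=read_state(); M=R.from_quat(s['ee_rot']).as_matrix();print(M)
want=np.array([X,-Y,-Z]).T
for w in (want,want@np.diag([-1,-1,1])): print(np.degrees(R.from_matrix(M.T@w).as_rotvec()))
E
```

```text
[ 618.39905721 -119.81564164    0.        ]
0.35 (np.float64(268.76732407697546), np.float64(231.84664966235871)) (np.float64(351.63865472193663), np.float64(276.33462222981944)) [506.23047272 -97.66124627 151.31658035]
0.45 (np.float64(269.7861548468089), np.float64(227.95280727858886)) (np.float64(352.1649928064448), np.float64(273.31835628907265)) [511.81686311 -98.76461315 162.47471569]
0.55 (np.float64(271.1366373519008), np.float64(224.47792565369946)) (np.float64(352.7196589110986), np.float64(269.75768124438895)) [ 518.46818755 -100.07831496  173.00862431]
0.65 (np.float64(272.8172222302485), np.float64(221.4659956942516)) (np.float64(353.2964099311443), np.float64(265.6817601409911)) [ 526.11798821 -101.5892256   182.8130549 ]
0.75 (np.float64(274.82334406475917), np.float64(218.95992851405822)) (np.float64(353.8883035171406), np.float64(261.129768329383)) [ 534.68983081 -103.28224857  191.79004482]
0.85 (np.float64(277.14702126058035), np.float64(217.0008386611358)) (np.float64(354.4878051770713), np.float64(256.15080371371533)) [ 544.09806833 -105.14046774  199.84989896]
meas scene tip 272 229; top 350,283.333333
[[-9.14850280e-01 -4.03792538e-01 -7.42397285e-04]
 [-4.03793208e-01  9.14849173e-01  1.42683213e-03]
 [ 1.03037373e-04  1.60511276e-03 -9.99998706e-01]]
[ 4.41521758e-02  1.14025495e-01 -1.45011762e+02]
[ 8.72878714e-02 -3.37990151e-02  3.49881902e+01]
```

Request:
{"name": "servo_tool", "arguments": {
  "rows": [
    [0,0,0,0,0,0,7],
    [0,0,0,0,0,0,7],
    [0,0,0,0,0,0,7],
    [0,0,0,0,0,0,7],
    [0,0,0,0,0,0,7],
    [0,-1.4,4.6,0,0,0,0],
    [0,-1.4,4.6,0,0,0,0],
    [0,-1.4,4.6,0,0,0,0],
    [0,-1.4,4.6,0,0,0,0],
    [0,-1.4,4.6,0,0,0,0],
    [0,-1.4,4.6,0,0,0,0],
    [0,-1.4,4.6,0,0,0,0]
  ]
}}

```text
clock: 1.35
position: [411.4, -272.9, 242.3]
ee_rot: [0.097, 0.995, 0.0, 0.0]
contact_force: [0.3, -0.4, 0.8]
gripper_width: 0.1
```

Request:
{"name": "servo_tool", "arguments": {
  "rows": [
    [0,-1.5,4.6,0,0,0,0],
    [0,-1.5,4.6,0,0,0,0],
    [0,-1.5,4.6,0,0,0,0],
    [0,-1.8,4.6,0,0,0,0],
    [0,0,0,0,0,0,0],
    [0,0,0,0,0,0,0]
  ]
}}

```text
clock: 1.95
position: [508.7, -105.4, 241.8]
ee_rot: [0.096, 0.995, -0.0, -0.001]
contact_force: [-0.4, -0.2, -0.1]
gripper_width: 0.4
```

```bash
cat >> h.py <<'E'
def where():
    s=read_state(); from scipy.spatial.transform import Rotation as R
    p=s['position']-O; M=R.from_quat(s['ee_rot']).as_matrix(); w=np.array([-X,Y,-Z]).T
    print('t%.2f'%s['clock'],'clamp xyz',np.round([p@X,p@Y,p[2]],1),'F',np.round(s['contact_force'],2),'w',round(s['gripper_width'],1),'rot',np.round(np.degrees(R.from_matrix(M.T@w).as_rotvec()),2))
E
python3 - <<'E'
from h import *
where(); snap('top','pics/t2.png');snap('scene','pics/s2.png')
a=cv2.imread('pics/t2.png')[200:350,300:400]; b=cv2.imread('pics/s2.png')[165:315,210:360]
a=cv2.resize(a,None,fx=3,fy=3,interpolation=2); b=cv2.resize(b,(480,480),interpolation=2)
c=np.zeros((480,780,3),np.uint8); c[:450,:300]=a; c[:480,300:]=b; cv2.imwrite('pics/c2.png',c)
E
```

```text
t1.95 clamp xyz [-110.5   -7.1  241.8] F [-0.37 -0.18 -0.06] w 0.4 rot [-0.01 -0.07  0.13]
```

View pics/c2.png

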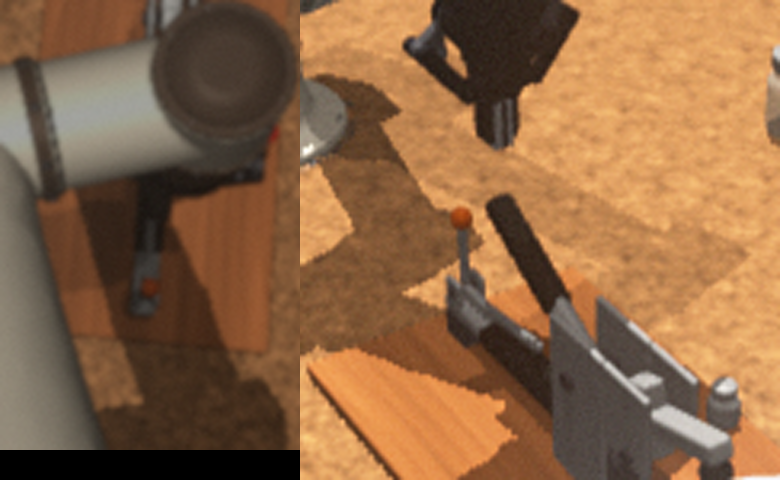

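Request:
{"name": "servo_tool", "arguments": {
  "rows": [
    [0,-0.5,0.7,2.5,0,0,0],
    [0,0,0,2.5,0,0,0],
    [0,0,0,0.5,0,0,0],
    [0,0,0,0.5,0,0,0],
    [0,0,0,0.3,0,0,0],
    [0,0,0,0,0,0,0]
  ]
}}

```text
clock: 2.65
position: [515.0, -101.0, 180.0]
ee_rot: [0.098, 0.995, 0.0, 0.001]
contact_force: [-0.0, 0.1, 0.2]
gripper_width: -0.6
```

Request:
{"name": "servo_tool", "arguments": {
  "rows": [
    [0,0,0,0.4,0,0,0],
    [0,0,0,0.4,0,0,0],
    [0,0,0,0,0,0,0]
  ]
}}

```text
clock: 2.95
position: [514.5, -100.6, 170.9]
ee_rot: [0.097, 0.995, 0.0, -0.0]
contact_force: [0.2, 0.2, -0.3]
gripper_width: 0.3
```

Request:
{"name": "servo_tool", "arguments": {
  "rows": [
    [0,0,0,0.3,0,0,0],
    [0,0,0,0.3,0,0,0],
    [0,0,0,0,0,0,0]
  ]
}}

```text
clock: 3.25
position: [514.5, -100.6, 164.8]
ee_rot: [0.097, 0.995, -0.0, -0.0]
contact_force: [0.9, -0.1, -0.0]
gripper_width: -0.1
```

Request:
{"name": "servo_tool", "arguments": {
  "rows": [
    [0,0,0,0.3,0,0,0],
    [0,0,0,0.3,0,0,0],
    [0,0,0,0,0,0,0]
  ]
}}

```text
clock: 3.55
position: [514.8, -100.7, 159.5]
ee_rot: [0.097, 0.995, -0.0, 0.0]
contact_force: [-1.3, 0.7, 5.0]
gripper_width: 0.0
```

Request:
{"name": "servo_tool", "arguments": {
  "rows": [
    [0,0.1,0,0.2,0,0,0],
    [0,0.1,0,0.2,0,0,0],
    [0,0,0,0,0,0,0]
  ]
}}

```text
clock: 3.85
position: [513.6, -100.4, 156.4]
ee_rot: [0.097, 0.995, -0.0, 0.001]
contact_force: [-1.3, -0.5, 7.1]
gripper_width: 0.2
```

Request:
{"name": "servo_tool", "arguments": {
  "rows": [
    [0,0.1,0,0.2,0,0,0],
    [0,0,0,0.2,0,0,0],
    [0,0,0,0,0,0,0]
  ]
}}

```text
clock: 4.15
position: [512.4, -100.2, 152.8]
ee_rot: [0.097, 0.995, -0.0, 0.001]
contact_force: [-2.5, 0.7, 10.0]
gripper_width: 0.1
```

Request:
{"name": "servo_tool", "arguments": {
  "rows": [
    [0,0.1,0,0.2,0,0,0],
    [0,0,0,0.2,0,0,0],
    [0,0,0,0,0,0,0]
  ]
}}

```text
clock: 4.45
position: [511.1, -100.0, 149.0]
ee_rot: [0.097, 0.995, -0.0, 0.001]
contact_force: [-3.5, 1.0, 11.6]
gripper_width: -0.0
```

Request:
{"name": "servo_tool", "arguments": {
  "rows": [
    [0,0,0,0.2,0,0,0],
    [0,0,0,0.1,0,0,0],
    [0,0,0,0,0,0,0]
  ]
}}

```text
clock: 4.75
position: [510.2, -99.9, 146.0]
ee_rot: [0.097, 0.995, -0.0, -0.0]
contact_force: [-4.9, 2.1, 12.5]
gripper_width: 0.1
```

Request:
{"name": "servo_tool", "arguments": {
  "rows": [
    [0,0.1,0,0.2,0,0,0],
    [0,0,0,0.1,0,0,0],
    [0,0,0,0,0,0,0]
  ]
}}

```text
clock: 5.05
position: [509.5, -99.8, 143.1]
ee_rot: [0.097, 0.995, -0.0, -0.0]
contact_force: [-4.6, 1.2, 13.6]
gripper_width: 0.0
```

Request:
{"name": "servo_tool", "arguments": {
  "rows": [
    [0,0.1,0,0.2,0,0,0],
    [0,0,0,0.1,0,0,0],
    [0,0,0,0,0,0,0]
  ]
}}

```text
clock: 5.35
position: [508.7, -99.6, 140.2]
ee_rot: [0.097, 0.995, -0.0, 0.0]
contact_force: [-5.7, 2.2, 13.8]
gripper_width: -0.0
```

Request:
{"name": "servo_tool", "arguments": {
  "rows": [
    [0,0.1,0,0.2,0,0,0],
    [0,0.1,0,0.1,0,0,0],
    [0,0,0,0,0,0,0]
  ]
}}

```text
clock: 5.65
position: [508.0, -99.3, 137.8]
ee_rot: [0.097, 0.995, -0.0, 0.002]
contact_force: [-3.4, 0.8, 14.1]
gripper_width: 0.1
```

Request:
{"name": "servo_tool", "arguments": {
  "rows": [
    [0,0.1,0,0.2,0,0,0],
    [0,0,0,0.1,0,0,0],
    [0,0,0,0,0,0,0]
  ]
}}

```text
clock: 5.95
position: [507.3, -99.1, 134.8]
ee_rot: [0.097, 0.995, -0.0, 0.002]
contact_force: [-1.7, -0.1, 12.9]
gripper_width: -0.0
```

Request:
{"name": "servo_tool", "arguments": {
  "rows": [
    [0,0.1,0,0.2,0,0,0],
    [0,0,0,0.1,0,0,0],
    [0,0,0,0,0,0,0]
  ]
}}

```text
clock: 6.25
position: [506.7, -98.9, 131.7]
ee_rot: [0.097, 0.995, -0.0, 0.002]
contact_force: [-1.4, -0.0, 11.6]
gripper_width: -0.1
```

Request:
{"name": "servo_tool", "arguments": {
  "rows": [
    [0,0.1,0,0.2,0,0,0],
    [0,0,0,0.1,0,0,0],
    [0,0,0,0,0,0,0]
  ]
}}

```text
clock: 6.55
position: [506.2, -98.8, 128.6]
ee_rot: [0.097, 0.995, -0.0, 0.003]
contact_force: [-0.2, -1.3, 10.5]
gripper_width: -0.2
```

Request:
{"name": "servo_tool", "arguments": {
  "rows": [
    [0,0,0,0.2,0,0,0],
    [0,0,0,0.1,0,0,0],
    [0,0,0,0,0,0,0]
  ]
}}

```text
clock: 6.85
position: [505.7, -98.7, 125.1]
ee_rot: [0.097, 0.995, -0.0, 0.002]
contact_force: [-1.4, -0.3, 8.6]
gripper_width: 0.0
```

Request:
{"name": "servo_tool", "arguments": {
  "rows": [
    [0,0,0,0.2,0,0,0],
    [0,0,0,0.1,0,0,0],
    [0,0,0,0,0,0,0]
  ]
}}

```text
clock: 7.15
position: [505.3, -98.6, 121.6]
ee_rot: [0.097, 0.995, -0.0, 0.002]
contact_force: [-0.7, -0.4, 6.8]
gripper_width: -0.0
```

Force falls about 0.55 N/mm, so the over-centre point should be roughly 10 mm further down.

Request:
{"name": "servo_tool", "arguments": {
  "rows": [
    [0,0,0,0.2,0,0,0],
    [0,0,0,0.1,0,0,0],
    [0,0,0,0,0,0,0]
  ]
}}

```text
clock: 7.45
position: [505.0, -98.6, 118.2]
ee_rot: [0.097, 0.995, -0.0, 0.001]
contact_force: [-0.5, -0.2, 5.1]
gripper_width: -0.1
```

Request:
{"name": "servo_tool", "arguments": {
  "rows": [
    [0,0,0,0.2,0,0,0],
    [0,0,0,0.1,0,0,0],
    [0,0,0,0,0,0,0]
  ]
}}

```text
clock: 7.75
position: [504.8, -98.5, 114.6]
ee_rot: [0.097, 0.995, 0.0, 0.001]
contact_force: [1.1, -0.9, 2.8]
gripper_width: 0.0
```

Request:
{"name": "servo_tool", "arguments": {
  "rows": [
    [0,0,0,0.2,0,0,0],
    [0,0,0,0,0,0,0]
  ]
}}

```text
clock: 7.95
position: [504.0, -98.4, 111.9]
ee_rot: [0.097, 0.995, 0.0, -0.0]
contact_force: [0.8, 0.1, 1.6]
gripper_width: -0.2
```

Request:
{"name": "servo_tool", "arguments": {
  "rows": [
    [0,0,0,0.2,0,0,0],
    [0,0,0,0,0,0,0]
  ]
}}

```text
clock: 8.15
position: [502.8, -98.4, 109.3]
ee_rot: [0.098, 0.995, -0.0, -0.001]
contact_force: [-0.3, 0.2, 0.0]
gripper_width: 0.0
```

Request:
{"name": "servo_tool", "arguments": {
  "rows": [
    [0,0,0,0.15,0,0,0],
    [0,0,0,0,0,0,0]
  ]
}}

```text
clock: 8.35
position: [503.3, -98.5, 108.2]
ee_rot: [0.098, 0.995, -0.0, -0.001]
contact_force: [0.3, -0.8, -0.5]
gripper_width: 0.0
```

Request:
{"name": "servo_tool", "arguments": {
  "rows": [
    [0,0,0,0.1,0,0,0],
    [0,0,0,0,0,0,0]
  ]
}}

```text
clock: 8.55
position: [503.8, -98.5, 107.6]
ee_rot: [0.097, 0.995, -0.0, -0.0]
contact_force: [-0.2, 0.9, -0.5]
gripper_width: 0.3
```

Request:
{"name": "servo_tool", "arguments": {
  "rows": [
    [0,0,0,0.15,0,0,0],
    [0,0,0,0,0,0,0]
  ]
}}

```text
clock: 8.75
position: [504.0, -98.5, 106.5]
ee_rot: [0.097, 0.995, -0.0, 0.0]
contact_force: [-0.9, 0.0, 2.1]
gripper_width: -0.0
```

Request:
{"name": "servo_tool", "arguments": {
  "rows": [
    [0,0,0,0.1,0,0,0],
    [0,0,0,0,0,0,0]
  ]
}}

```text
clock: 8.95
position: [504.1, -98.5, 105.7]
ee_rot: [0.097, 0.995, -0.0, 0.0]
contact_force: [-1.1, 0.1, 4.1]
gripper_width: -0.1
```

Request:
{"name": "servo_tool", "arguments": {
  "rows": [
    [0,0,0,0.1,0,0,0],
    [0,0,0,0,0,0,0]
  ]
}}

```text
clock: 9.15
position: [504.1, -98.5, 104.9]
ee_rot: [0.097, 0.995, -0.0, 0.0]
contact_force: [-2.6, 0.1, 6.9]
gripper_width: 0.1
```

Request:
{"name": "servo_tool", "arguments": {
  "rows": [
    [0,0,0,-0.5,0,0,0],
    [0,0,0,-3,0,0,0],
    [0.5,0,0,-4,0,0,0],
    [0.5,2.5,0,-2,0,0,0],
    [0.5,2.5,0,0,0,0,0],
    [0.5,2.3,0,0,0,0,0],
    [0.5,0,0,0,0,0,0],
    [0.5,0,0,0,0,0,0]
  ]
}}

```text
clock: 9.95
position: [432.5, -84.3, 199.6]
ee_rot: [0.097, 0.995, 0.0, 0.001]
contact_force: [-0.2, 0.4, 0.6]
gripper_width: 42.8
```

```bash
python3 - <<'E'
from h import *
where(); snap('top','pics/t3.png');snap('scene','pics/s3.png')
a=cv2.imread('pics/t3.png')[200:350,300:400]; b=cv2.imread('pics/s3.png')[190:340,210:360]
a=cv2.resize(a,None,fx=3,fy=3,interpolation=2); b=cv2.resize(b,(480,480),interpolation=2)
c=np.zeros((480,780,3),np.uint8); c[:450,:300]=a; c[:480,300:]=b; cv2.imwrite('pics/c3.png',c)
E
```

```text
t9.95 clamp xyz [-189.3   -1.2  199.6] F [-0.24  0.42  0.64] w 42.8 rot [0.02 0.07 0.02]
```

View pics/c3.png

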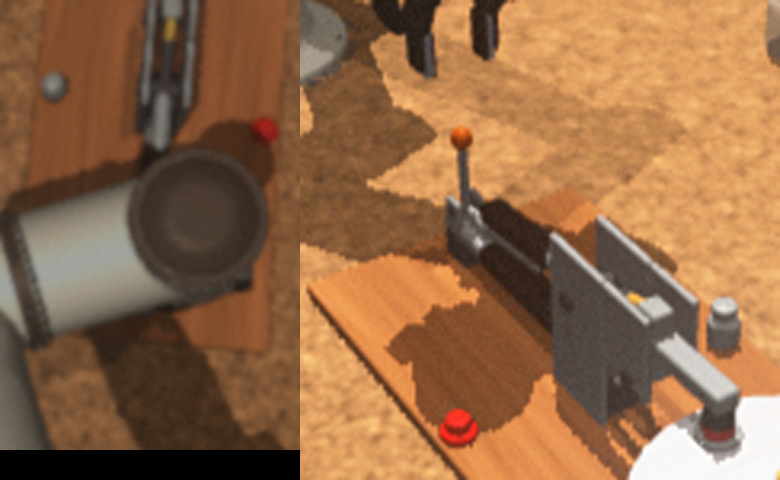

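Request:
{"name": "servo_tool", "arguments": {
  "rows": [
    [0.5,0,0.1,3,0,0,0],
    [0.5,0,0,3,0,0,0],
    [0.5,0,0,2.2,0,0,0],
    [0.28,0,0,0,0,0,0],
    [0.28,0,0,0,0,0,0],
    [0.28,0,0,0,0,0,0]
  ]
}}

```text
clock: 10.65
position: [433.9, -83.3, 118.4]
ee_rot: [0.097, 0.995, 0.0, 0.001]
contact_force: [0.2, -0.8, 0.3]
gripper_width: 24.0
```

```bash
python3 - <<'E'
from h import *
where(); snap('scene','pics/s4.png')
b=cv2.imread('pics/s4.png')[185:285,220:320]
cv2.imwrite('pics/c4.png',cv2.resize(b,(500,500),interpolation=2))
E
```

```text
t10.65 clamp xyz [-1.881e+02  1.000e-01  1.184e+02] F [ 0.17 -0.78  0.32] w 24.0 rot [0.03 0.13 0.01]
```

View pics/c4.png

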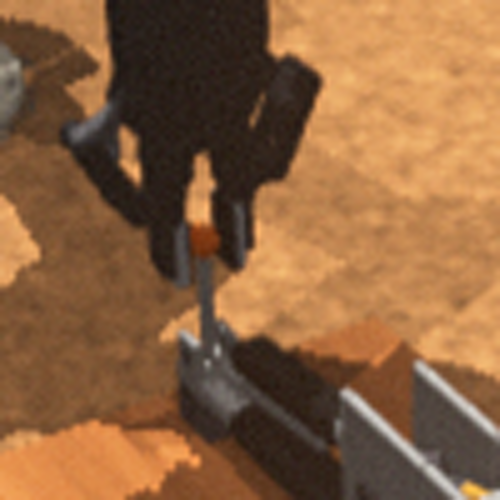

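The knob at (205,240) in the crop sits between the pads, with the gap a little wider on the right. I'll close the fingers.

Request:
{"name": "servo_tool", "arguments": {
  "rows": [
    [0.22,0,0,0,0,0,0],
    [0.18,0,0,0,0,0,0],
    [0.18,0,0,0,0,0,0]
  ]
}}

```text
clock: 11.0
position: [433.5, -83.0, 118.4]
ee_rot: [0.097, 0.995, 0.0, 0.001]
contact_force: [-1.0, 2.4, 6.2]
gripper_width: 16.1
```

Request:
{"name": "servo_tool", "arguments": {
  "rows": [
    [0.18,0.3,0,0,0,0,0],
    [0.18,0.3,0,0.03,0,0,0],
    [0.18,0,0,0,0,0,0]
  ]
}}

```text
clock: 11.3
position: [429.1, -82.0, 118.2]
ee_rot: [0.097, 0.995, 0.0, 0.003]
contact_force: [4.1, -0.0, 5.3]
gripper_width: 16.2
```

Request:
{"name": "servo_tool", "arguments": {
  "rows": [
    [0.18,0.3,0,0.05,0,0,0],
    [0.18,0.3,0,0.05,0,0,0],
    [0.18,0,0,0,0,0,0]
  ]
}}

```text
clock: 11.6
position: [421.7, -80.6, 116.8]
ee_rot: [0.097, 0.995, 0.0, 0.001]
contact_force: [2.2, 3.5, 6.0]
gripper_width: 16.0
```

Request:
{"name": "servo_tool", "arguments": {
  "rows": [
    [0.18,0.3,0,0.08,0,0,0],
    [0.18,0.3,0,0.09,0,0,0],
    [0.18,0,0,0,0,0,0]
  ]
}}

```text
clock: 11.9
position: [415.6, -79.4, 114.8]
ee_rot: [0.097, 0.995, 0.0, 0.001]
contact_force: [1.8, 5.0, 5.1]
gripper_width: 16.2
```

```bash
python3 - <<'E'
from h import *
where(); snap('scene','pics/s5.png')
b=cv2.imread('pics/s5.png')[185:345,220:380]
cv2.imwrite('pics/c5.png',cv2.resize(b,(560,560),interpolation=2))
E
```

```text
t11.90 clamp xyz [-206.8    0.3  114.8] F [1.83 4.97 5.08] w 16.2 rot [0.06 0.11 0.02]
```

View pics/c5.png

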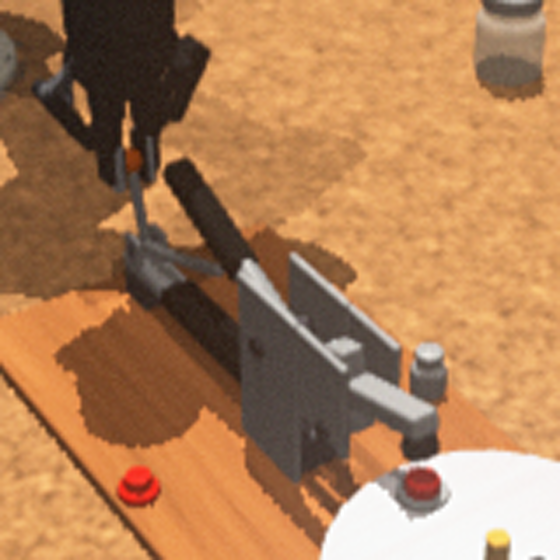

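Request:
{"name": "servo_tool", "arguments": {
  "rows": [
    [0.18,-0.5,0,-0.1,0,0,0],
    [0.18,-0.5,0,-0.05,0,0,0],
    [0.5,0,0,0,0,0,0],
    [0.5,0,0,0,0,0,0],
    [0.5,0,0,0,0,0,0],
    [0.5,0.5,0,-2,0,0,0],
    [0.5,0.5,0,-4,0,0,0],
    [0.5,1,0,-4,0,0,0],
    [0.5,4,0,-1,0,0,0],
    [0.5,4,0,0,0,0,0],
    [0.5,0,0,0,0,0,0],
    [0.5,0,0,0,0,0,0]
  ]
}}

```text
clock: 13.15
position: [325.4, -62.6, 225.7]
ee_rot: [0.097, 0.995, 0.0, 0.0]
contact_force: [0.0, 0.1, -0.1]
gripper_width: 42.7
```

```bash
python3 - <<'E'
from h import *
where(); snap('scene','pics/s6.png');snap('top','pics/t6.png')
b=cv2.imread('pics/s6.png')[165:385,120:440]
cv2.imwrite('pics/c6.png',cv2.resize(b,(800,550),interpolation=2))
print(proj('pics/s6.png',W(145,0,88)),proj('pics/s6.png',W(145,0,94)))
E
```

```text
t13.15 clamp xyz [-298.6   -0.7  225.7] F [ 0.03  0.11 -0.11] w 42.7 rot [0.   0.01 0.04]
(np.float64(340.98859820880745), np.float64(320.0824118878152)) (np.float64(341.09131885369743), np.float64(317.9026161982815))
```

View pics/c6.png

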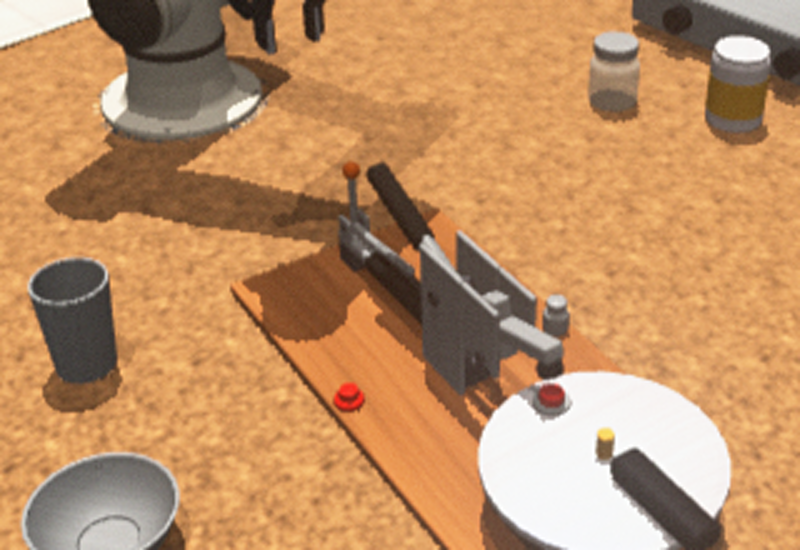

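The clamp is open, the lever is upright, the cap looks home (top at about pixel (341,321), where 88 mm projects to 320), and nothing else has moved.

```bash
python3 -c "
from bench import *
print(job_done())"
```

```text
the job is handed in; nothing more can be done
None
```

The job is done and handed in at about 13 s on the robot's clock, well inside the 61 s limit.

- **Locking:** I pressed the handle down in small steps. The force I read after each step peaked at about 15 N, faded to zero over centre, and came back at the stop at about 2.5–3 N per mm. I backed off at about 7 N. A picture with the hand off showed the handle locked and the jaw on the cap.
- **Release:** I pinched the orange knob and pulled it about 18 mm towards the handle end, and the clamp sprang open. I brought the lever partway back, let go and moved clear.
- **Last checks:**
  - **Clamp:** the final picture shows it open, with the lever upright again.
  - **Cap:** its top appears at about row 321–322, where the home height of 88 mm projects to row 320 and the starting height of 94 mm to 318. The two heights are only about 2 pixels apart, so this is a modest confirmation.
  - **Surroundings:** the other things look unmoved by eye in the final picture. I did not measure their positions.
  - **Robot:** the contact force is about 0 N, so it is touching nothing.

One reading was slightly odd. The gripper measured 16 mm on the 18 mm knob, with 5–6 N of upward force while gripping. The knob still held through the whole pull.

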